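# Hang the casting basket on the sprung drip arm and hold it over the crock

### The job

Pick up the small steel basket of castings by the wooden tab on its handle and hang it by its handle bar in the hook at the end of the drip station's swing arm, then let go of it. Then, by the wooden peg on the arm, swing the arm against its spring all the way to its stop, so that the basket hangs quietly over the white crock, and finish while holding the arm there (do not let go: it springs back). Keep the basket upright and do not disturb the other things on the bench.

Things in the scene. Friction and masses are not known exactly. Their poses are not given: they have to be found in the camera images.
- basket: Loose round steel basket with a few castings in it, 72 mm across, 45 mm tall, 0.13-0.2 kg, on the robot's right. Origin: centre of its underside, z up. A stiff bail of 7 mm wire rises from the rim at y = +-34 mm to a straight 7 mm square handle bar along the basket's y. Between bar and rim is an open window, 61 mm wide, 66 mm high, looking along the basket's x.
- bail_bar (a point): Middle of the basket's handle bar, on its middle line, 115 mm above the underside.
- grip_tab (a point): Centre of the top of the dark wooden grip tab on the middle of the handle bar, 154 mm above the basket's underside. The tab is 24 mm (basket x) by 12 mm (basket y) and 35 mm tall above the bar. Grip it from above across its 12 mm, fingertips staying above the bar.
- station: Drip station fixed to the bench: steel base plate 8 mm thick, reaching from -200 to +40 mm in its x and -50 to +210 mm in its y, with an upright pivot post (hub top 215 mm high) and a crock. Origin: on the pivot axis at bench height, z up.
- crock_center (a point): Centre of the mouth of the white ceramic crock on the station's plate: 110 mm across, mouth 63 mm above the bench. The hook is exactly above it when the arm is at its stop.
- hook_arm: Level steel swing arm turning about the station's vertical pivot axis. Origin: on that axis, 200 mm above the bench, on the arm's middle line; x points out along the arm to the hook, z up. Bar 14 mm wide, 10 mm tall, to 168 mm out; the hook is at 180 mm. To hang the basket, pass the arm's end through the bail window from outside with the bar above the hook, then lower.
- hook_seat (a point): Where the middle of the handle bar lies when hung: 180 mm out on the arm, 200 mm above the bench. The hook is an upward-open V trough running across the arm, 30 mm wide (arm y): floor 3.5 mm below this point, underside 7.5 mm below, 45-degree walls up to 13 mm above it, mouth from 160 to 200 mm out. The handle bar lies in it across the arm.
- peg_top (a point): Centre of the top of the upright round wooden peg on the arm, 90 mm out from the pivot, 250 mm above the bench; 16 mm across, standing 45 mm above the bar of the arm. Grip or push it.
- swing (a joint): Angle of the swing arm in rad: 0 at rest (pulled against the rest stop by its spring), 1.309 (75 degrees) at the far stop above the crock; grows clockwise seen from above. The spring always pulls back to 0: about 3 N at the peg at rest, 6 N at the far stop; damped.
- jar: Bystander: closed glass jar with white cap, 56 mm across, 70 mm tall. Origin under it or in its middle. Leave alone.
- dish: Bystander: open white ceramic dish, 80 mm across, 30 mm tall. Origin under it or in its middle. Leave alone.
- hammer: Bystander: hammer lying flat, 220 mm long. Origin under it or in its middle. Leave alone.
- brush: Bystander: brush lying flat, 170 mm long. Origin under it or in its middle. Leave alone.
- charcoal: Bystander: black soldering block 100 x 60 x 30 mm. Origin under it or in its middle. Leave alone.
- pliers: Bystander: dark pliers lying flat, about 120 mm long. Origin under it or in its middle. Leave alone.
- bottle: Bystander: amber bottle, 60 mm across, 150 mm tall. Origin under it or in its middle. Leave alone.
There are look-alikes about, which are no part of the job. What is shaped like the basket but blue or green is not meant.

How it is judged:
By the outcome, as a careful person would: the job done as asked, in the order asked, and still so for the second after the job is handed in, while the arm keeps its last pose, push and grip.
It also fails if it takes over 64 s, if anything falls off the work surface, if the arm or the gripper's body presses on something with over 40 N, if the wrist force passes 120 N, or if a joint passes its speed limit or range.

### The arm

A 6-joint arm with a two-finger parallel gripper is mounted at the origin on the work surface. World frame = base frame: x ahead of the robot, y to its left, z up, the work surface at z = 0. Lengths are in m, angles in degrees, forces in N, time in s.
With the tool pointing down it reaches from about 0.4 to 0.825 m from the base axis. Payload 7 kg.
Tool frame: the origin (TCP) lies on the centre line of the jaws, within the pads' length; the fingertips stand 8 mm ahead of it and the grasp point (between the pads) lies 11 mm behind it; z points along the fingers, y is the line along which they close (so a half turn about z gives the same grasp; the last joint's range is limited). The gripper opens to 88 mm and grips with 3 to 60 N. Pads are 19 mm wide; open, the fingers measure 130 mm over their backs; the gripper's body (78 mm by 193 mm) begins 47 mm behind the grasp point.
Start: joints at [-56.431, 20.546, 0.682, 0, -70.136, -16.507], TCP at [0.198, -0.645, 0.235] pointing down, gripper open.
Joint ranges: [-176.03, 176.03], [-82.01, 121.73], [-58.28, 71.71], [-173.87, 95.51], [-174.79, -0.11], [-173.66, 173.66]. Speed limits (degrees/s): [136.94, 136.94, 172.46, 180, 180, 180].

### API

Orientations are given as [roll, pitch, yaw] about the fixed x, y, z axes, in that order (R = Rz(yaw) Ry(pitch) Rx(roll)).
In Python, from plant import r gives the robot as it stands.
- The arm moves only by the tool carry_out, never from a script. Its argument "targets" is a list of rows, each a list of 6 numbers: the shift along the tool's x, y, z scaled (see below), then the turn, a rotation vector about the tool's x, y, z scaled (see below). A call has 1 to 5 rows; each row shifts and turns the commanded pose from where the row before left it, along the tool's axes as they then stand; what a row does not reach is not made up. The controller multiplies each number of a shift by 0.5 m and each number of a turn by 60 degrees. A row lasts 1/8 s, in which the tool goes at most 62.5 mm and 10.7 degrees, less where a joint would pass 70% of its speed; a pose out of reach is approached as far as the arm can. A call with a number of a shift or a turn outside -1 to 1 is refused whole. A call with a gripper value outside its range is refused whole. "hand" is the opening, from 0 (shut) to 1 (fully open), set as the call begins (left out, the last holds). The fingers move at their own pace and stop on an object; "squeeze" is the grip in N (left out, the last holds). Time passes only in rows, so rows that do not move let the fingers close. It gives the time, the measured TCP pose, the force, the opening and the grip force at its end, in the units of the state.
- r.get_state(): the state, without advancing time (a new reading comes with each control period).
- r.capture(name): name is "side" or "top" or "wrist"; returns the picture (400x640x3 uint8, red, green, blue); there is no depth.
- r.camera_info(name): a dict with "K" (3x3 intrinsics, pixels), "eye" and "attitude" of the camera in the world. Camera axes: x right, y down, z forward; pixel columns grow to the right and rows downward; lengths in m; the calibration is good to about 2 mm. A picture is of the moment at which its call begins: read the wrist's pose just before it. camera_info takes no time and is no camera call; for the wrist camera it gives the pose at the moment of the call.
- r.close_job(): hands the job in; it is judged then, once.
The state is a dict: "time_s": time; "joints": joint angles; "qd": joint speeds; "joint_torque": joint torques, N m; "tcp_pos": TCP position; "eef_rot": TCP orientation; "contact_force": force on the tool from outside, world axes, zero at the start; "moment": the same for the moment, N m; "gripper_width": finger opening in m; "gripper_force": force on a finger pad.
Only numpy, scipy, OpenCV 4.12 (cv2) and the standard library are available. Lean on these libraries where they do the work, as an engineer would, in place of code of your own. Each camera call takes 0.05 s, during which the arm holds its last target. There are 200 camera calls.

## Working session

There is one attempt and no reset: what is moved stays moved. The work goes in short steps, Python scripts to look and compute and a tool call to move; the robot and the scene stay as the last step left them, time stands still between calls to the robot, and variables do not carry over. Pictures are saved under pics/ and viewed, at most 10 in all, crops included, and the job is handed in when it is done.

Besides the shell and the picture viewer there is one more tool, called in YAML: its name, and indented under it one key for each argument. carry_out: Moves the arm, as the interface text tells. Its arguments: {"type":"object","properties":{"targets":{"type":"array","items":{"type":"array","items":{"type":"number","minimum":-1,"maximum":1}}},"hand":{"type":"number"},"squeeze":{"type":"number"}},"required":["targets"]}

```bash
mkdir -p pics; ls; python3 - <<'E'
from plant import r
import cv2
for n in("top","side"):
    i=r.capture(n); cv2.imwrite(f"pics/{n}0.png",i[:,:,::-1]); c=r.camera_info(n); print(n,c)
s=r.get_state(); print(s)
E
```

```text
pics
top {'K': array([[406.74842817,   0.        , 326.47319111],
       [  0.        , 406.74842817, 188.88123618],
       [  0.        ,   0.        ,   1.        ]]), 'eye': array([ 0.45321479, -0.01993755,  1.37087749]), 'attitude': array([-174.94766542,   -1.40385175,  -91.09590012])}
side {'K': array([[482.91758354,   0.        , 320.6545475 ],
       [  0.        , 482.91758354, 197.11643957],
       [  0.        ,   0.        ,   1.        ]]), 'eye': array([-0.27718159,  0.7862102 ,  0.8931846 ]), 'attitude': array([-121.42504366,   -0.87699941, -133.30580174])}
{'time_s': 0.1, 'joints': array([-5.64286899e+01,  2.05875977e+01,  6.38389950e-01, -1.69933629e-02,
       -7.01359020e+01, -1.65075814e+01]), 'qd': array([ 0.05238164, -0.11323421,  0.10494133,  0.09233186, -0.07684534,
       -0.01858892]), 'joint_torque': array([-4.62553908e-04, -5.84164524e+01,  2.93752223e+01,  7.01558635e+00,
        1.01852103e-02, -6.86214162e-05]), 'tcp_pos': array([ 0.19791968, -0.64488174,  0.23371089]), 'eef_rot': array([ 1.79913859e+02, -8.86821521e-03, -1.62942051e+02]), 'contact_force': array([0.10309022, 0.58473484, 0.087206  ]), 'moment': array([ 0.05707258, -0.04718612, -0.01454346]), 'gripper_force': 0.0, 'gripper_width': 0.08746909138824738}
```

View pics/top0.png

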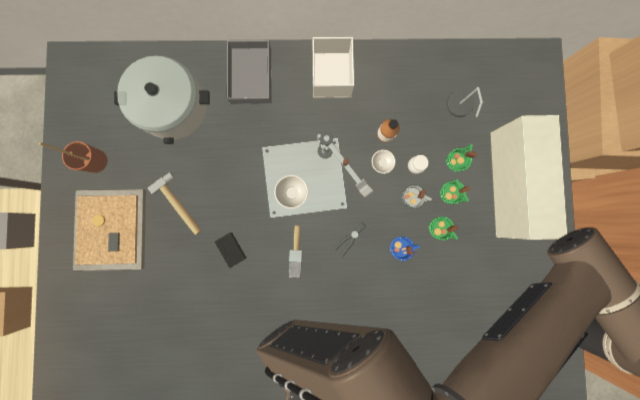

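View pics/side0.png

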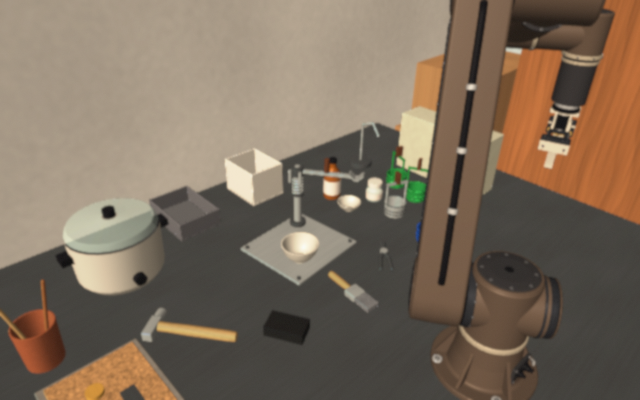

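The top view shows the steel-grey basket at about (414,197). Its look-alikes are blue (402,248) and green at (459,160), (453,192) and (442,229). Only the grey one fits the "steel basket" description. The station plate is around (305,178), its hub at (325,147), the arm runs to a hook near (364,187), the crock is at (291,191) and the brush at (295,250). I'll confirm in one enlarged crop.

```bash
python3 - <<'E'
import cv2,numpy as np
a=cv2.imread("pics/top0.png")[125:265,270:480]; a=cv2.resize(a,None,fx=3.8,fy=3.8,interpolation=cv2.INTER_CUBIC)
cv2.imwrite("pics/topc.png",a)
b=cv2.imread("pics/side0.png")[135:265,270:460]; cv2.imwrite("pics/sidec.png",cv2.resize(b,None,fx=4.2,fy=4.2,interpolation=cv2.INTER_CUBIC))
E
```

```text
(no output)
```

View pics/topc.png

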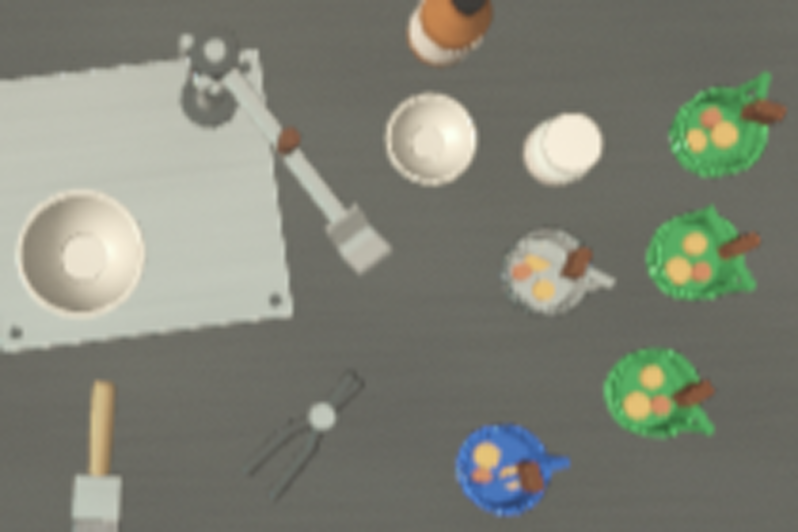

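View pics/sidec.png

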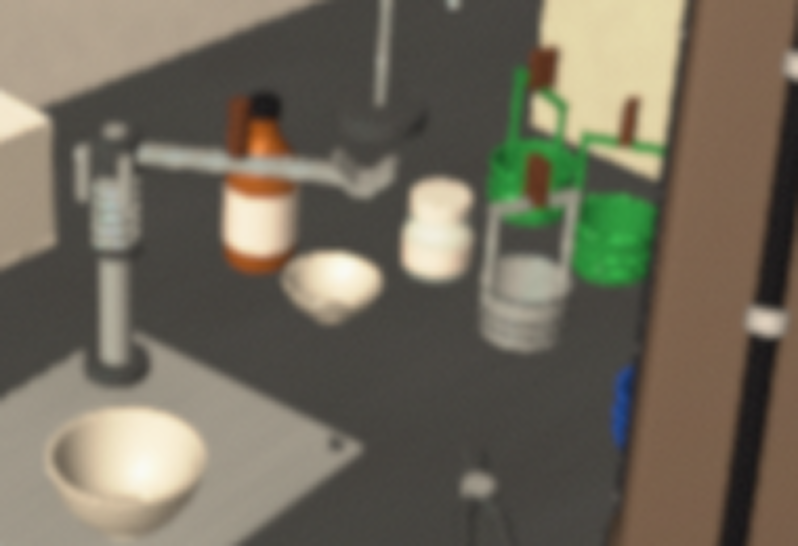

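The crop confirms it. The grey steel basket is the one at crop (545,275), its tab at crop (578,262), which is top pixel (422,194). The blue and green ones are decoys. The hub top is at crop (213,50), the peg at (287,138), the hook at (360,238) and the crock at (82,254).

```bash
cat > h.py <<'E'
import numpy as np,cv2
from scipy.spatial.transform import Rotation as Ro
def cam(c): return np.array(c["K"]),np.array(c["eye"]),Ro.from_euler("xyz",c["attitude"],degrees=True).as_matrix()
def ray(c,p):
    K,e,R=cam(c); d=R@np.linalg.inv(K)@np.array([p[0],p[1],1.]); return e,d/np.linalg.norm(d)
def onz(c,p,z):
    e,d=ray(c,p); return e+d*(z-e[2])/d[2]
def tri(*cp):
    A=0;b=0
    for c,p in cp:
        e,d=ray(c,p); M=np.eye(3)-np.outer(d,d); A=A+M; b=b+M@e
    x=np.linalg.solve(A,b); return x,[round(float(np.linalg.norm(np.cross(x-ray(c,p)[0],ray(c,p)[1])))*1000,1) for c,p in cp]
def proj(c,X):
    K,e,R=cam(c); q=K@(R.T@(np.array(X)-e)); return q[:2]/q[2]
E
python3 - <<'E'
from plant import r
from h import *
np.set_printoptions(precision=4,suppress=True)
t=r.camera_info("top"); s=r.camera_info("side")
T=lambda x,y:(270+(x+.5)/3.8-.5,125+(y+.5)/3.8-.5); S=lambda x,y:(270+(x+.5)/4.2-.5,135+(y+.5)/4.2-.5)
hub=onz(t,T(213,50),.215); peg=onz(t,T(287,136),.25); hook=onz(t,T(360,238),.208); cr=onz(t,T(82,254),.063)
print("hub",hub,"peg",peg,"hook",hook,"crock",cr)
for n,p in(("peg",peg),("hook",hook),("cr",cr)): d=(p-hub)[:2]; print(n,np.linalg.norm(d),np.degrees(np.arctan2(d[1],d[0])))
print("hub tri",tri((t,T(213,50)),(s,S(117,128))))
print("peg tri",tri((t,T(289,134)),(s,S(240,98))))
print("tab tri",tri((t,T(582,256)),(s,S(539,157))))
print("crock tri",tri((t,T(82,254)),(s,S(127,445))))
print("basket base", onz(t,T(545,272),.045))
# bar ends via two views
print("barends",onz(s,S(490,205),.115),onz(s,S(575,195),.115))
print("bar end top", onz(t,T(610,282),.115))
E
```

```text
hub [ 0.7029 -0.0508  0.215 ] peg [ 0.6305 -0.1029  0.25  ] hook [ 0.5583 -0.1596  0.208 ] crock [0.5618 0.0595 0.063 ]
peg 0.08918176753253437 -144.21547165688392
hook 0.18095432102023631 -143.03172588356998
cr 0.17910049488556198 141.98346394651068
hub tri (array([ 0.7008, -0.0519,  0.219 ]), [1.7, 1.7])
peg tri (array([ 0.6306, -0.1054,  0.2514]), [1.6, 1.6])
tab tri (array([ 0.5444, -0.3441,  0.1531]), [2.0, 2.0])
crock tri (array([0.5615, 0.0594, 0.0698]), [0.3, 0.3])
basket base [ 0.5408 -0.3387  0.045 ]
barends [ 0.5611 -0.3139  0.115 ] [ 0.5268 -0.3759  0.115 ]
bar end top [ 0.5271 -0.3751  0.115 ]
```

carry_out:
  targets:
    - [-0.044,0.104,-0.02,0,0,0]
    - [-0.044,0.104,-0.02,0,0,0]
    - [-0.044,0.104,-0.02,0,0,0]
    - [-0.044,0.104,-0.02,0,0,0]
    - [-0.044,0.104,-0.02,0,0,0]
  hand: 0.5

```text
time_s: 0.72
tcp_pos: [0.2266, -0.3627, 0.2845]
eef_rot: [180.0, -0.0, -163.0]
contact_force: [1.6, 1.3, 1.5]
gripper_width: 0.0456
gripper_force: 0.0
```

```bash
cat >> h.py <<'E'
def go(r,pos,ydir):
    """total tool-frame shift (interface units), then tool-z turn (units) to put tool y along ydir deg (mod 180)"""
    s=r.get_state(); R=Ro.from_euler("xyz",s["eef_rot"],degrees=True).as_matrix()
    d=np.array(pos)-s["tcp_pos"]; y=np.degrees(np.arctan2(R[1,1],R[0,1])); dy=(ydir-y+90)%180-90
    tilt=np.cross(R[:,2],[0,0,-1]); print("tcp",s["tcp_pos"].round(4),"ydir",round(y,1),"d_mm",(d*1000).round(1),"shift",(R.T@d/.5).round(3),"turn(before shift axes) z",round(-dy/60,3),"tilt",(R.T@tilt*57.3/60).round(4),"j",s["joints"].round(0),"F",s["contact_force"].round(1),"w",round(s["gripper_width"],4),"gf",round(s["gripper_force"],1),"t",round(s["time_s"],2))
E
python3 - <<'E'
from plant import r
from h import *
go(r,[.543,-.344,.21],61.2)
t=r.camera_info("top");T=lambda x,y:(270+(x+.5)/3.8-.5,125+(y+.5)/3.8-.5)
for p in [(765,112),(745,242),(697,391),(530,475)]: print(onz(t,T(*p),.154))
E
```

```text
tcp [ 0.2266 -0.3627  0.2845] ydir 107.0 d_mm [316.4  18.7 -74.5] shift [-0.616 -0.15   0.149] turn(before shift axes) z 0.764 tilt [ 0.0003 -0.0001  0.    ] j [-31.  -6. -24.  -0. -72. -42.] F [1.6 1.3 1.5] w 0.0456 gf 0.0 t 0.72
[ 0.65935724 -0.49515472  0.154     ]
[ 0.55480331 -0.4737461   0.154     ]
[ 0.43734727 -0.42964375  0.154     ]
[ 0.37436375 -0.29460545  0.154     ]
```

carry_out:
  targets:
    - [-0.115,-0.028,0.014,0,0,0]
    - [-0.115,-0.028,0.014,0,0,0]
    - [-0.115,-0.028,0.014,0,0,0]
    - [-0.115,-0.028,0.014,0,0,0]
    - [-0.115,-0.028,0.014,0,0,0]

```text
time_s: 1.35
tcp_pos: [0.524, -0.3465, 0.249]
eef_rot: [180.0, -0.0, -162.9]
contact_force: [0.2, -0.8, 0.6]
gripper_width: 0.0435
gripper_force: 0.0
```

carry_out:
  targets:
    - [-0.02,-0.005,0,0,0,0.153]
    - [0,0,0,0,0,0.153]
    - [0,0,0,0,0,0.153]
    - [0,0,0,0,0,0.153]
    - [0,0,0,0,0,0.153]

```text
time_s: 1.98
tcp_pos: [0.5324, -0.3463, 0.249]
eef_rot: [-180.0, -0.1, 150.9]
contact_force: [0.0, -0.1, 0.8]
gripper_width: 0.0442
gripper_force: 0.0
```

```bash
python3 - <<'E'
from plant import r
from h import *
go(r,[.543,-.344,.21],61.2)
c=r.camera_info("wrist"); i=r.capture("wrist"); cv2.imwrite("pics/w0.png",i[:,:,::-1]); print(c["K"],c["eye"],c["attitude"])
for X in [(.543,-.344,.154),(.543,-.344,.115),(.5608,-.3145,.115),(.5261,-.3748,.115)]: print(proj(c,X))
E
```

```text
tcp [ 0.5324 -0.3463  0.249 ] ydir 60.9 d_mm [ 10.6   2.3 -39. ] shift [-0.016  0.014  0.078] turn(before shift axes) z -0.006 tilt [-0.    -0.001  0.   ] j [ -15.   16.   -3.   -0.  -70. -104.] F [ 0.  -0.1  0.8] w 0.0442 gf 0.0 t 1.98
[[280.69538307   0.         318.00945551]
 [  0.         280.69538307 204.84373405]
 [  0.           0.           1.        ]] [ 0.46200013 -0.30654439  0.39869115] [ 1.62792166e+02 -9.19957090e-02  6.08523237e+01]
[324.8592692  218.45407524]
[323.94189329 205.85647225]
[356.39784567 206.90021705]
[290.77772501 206.09003867]
```

View pics/w0.png

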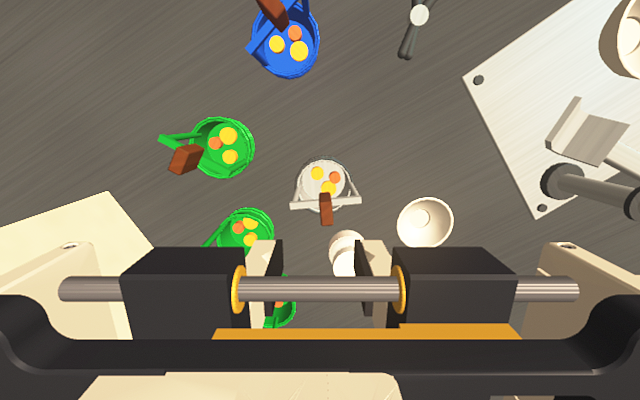

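The wrist view shows the steel basket with its bar from about (291,206) to (361,200) and its tab at (327,197–222). The measured tab sits close to the prediction of (325,218), and the bar is turned a few degrees. I'll measure it by mask.

```bash
python3 - <<'E'
from plant import r
from h import *
np.set_printoptions(precision=4,suppress=True)
c=r.camera_info("wrist"); i=cv2.imread("pics/w0.png")
h=cv2.cvtColor(i,cv2.COLOR_BGR2HSV)
# tab
m=((h[...,0]<15)&(h[...,1]>110)&(h[...,2]<190)).astype(np.uint8); m[:190]=0;m[230:]=0;m[:,:310]=0;m[:,345:]=0
y,x=np.nonzero(m); 
for row in range(y.min(),y.max()+1): q=x[y==row]; print(row,q.min(),q.max(),i[row,int(q.mean())].tolist(),end="; ")
# bar: bright, unsaturated, band
print()
b=((h[...,1]<45)&(h[...,2]>150)).astype(np.uint8)
for col in range(288,366,4):
    q=np.nonzero(b[192:214,col])[0]+192; print(col,q.min() if len(q) else None,q.max() if len(q) else None,end="; ")
print()
for a,e in(((292,206),(360,200)),): 
    A,B=onz(c,a,.1185),onz(c,e,.1185); print(A,B,(A+B)/2,np.degrees(np.arctan2(*(B-A)[1::-1])),np.linalg.norm(B-A))
E
```

```text
192 326 328 [45, 89, 162]; 193 320 329 [37, 46, 92]; 194 320 329 [39, 61, 111]; 195 320 329 [38, 63, 113]; 196 320 330 [43, 67, 118]; 197 320 330 [38, 64, 115]; 198 320 330 [40, 64, 118]; 199 319 330 [37, 64, 118]; 200 320 330 [40, 65, 117]; 201 320 330 [42, 68, 124]; 202 320 331 [48, 87, 160]; 203 320 331 [49, 89, 168]; 204 320 331 [48, 85, 165]; 205 320 331 [48, 84, 162]; 206 320 331 [47, 82, 157]; 207 320 331 [47, 83, 158]; 208 320 331 [48, 84, 157]; 209 320 331 [47, 87, 160]; 210 320 331 [50, 88, 168]; 211 320 332 [50, 90, 172]; 212 320 332 [49, 88, 169]; 213 320 332 [51, 88, 167]; 214 320 332 [49, 88, 165]; 215 320 332 [47, 84, 160]; 216 321 332 [46, 84, 159]; 217 321 332 [48, 86, 161]; 218 321 332 [47, 86, 161]; 219 321 332 [47, 85, 161]; 220 321 333 [50, 89, 165]; 221 321 333 [49, 89, 164]; 222 321 333 [48, 87, 163]; 223 321 333 [49, 89, 165]; 224 321 332 [42, 81, 162]; 225 322 329 [52, 81, 135]; 
288 None None; 292 203 208; 296 194 208; 300 192 207; 304 193 207; 308 192 208; 312 192 209; 316 192 210; 320 None None; 324 None None; 328 None None; 332 196 201; 336 192 209; 340 192 206; 344 198 203; 348 195 203; 352 198 203; 356 192 202; 360 197 202; 364 None None; 
[ 0.5256 -0.3727  0.1185] [ 0.555  -0.3079  0.1185] [ 0.5403 -0.3403  0.1185] 65.65906739305649 0.07116889216472996
```

```bash
python3 - <<'E'
from plant import r
from h import *
c=r.camera_info("wrist"); p=onz(c,(326.5,213),.154); print(p)
go(r,[p[0],p[1],.165],65.5)
E
```

```text
[ 0.53909948 -0.34014932  0.154     ]
tcp [ 0.5324 -0.3463  0.249 ] ydir 60.4 d_mm [  6.7   6.1 -84. ] shift [-0.006  0.017  0.168] turn(before shift axes) z -0.085 tilt [ 0.     -0.0009  0.    ] j [ -15.   16.   -3.   -0.  -70. -104.] F [-0.7  0.  -0.3] w 0.0441 gf 0.0 t 2.02
```

carry_out:
  targets:
    - [-0.008,0.017,0.02,0,0,0]
    - [0,0,0.04,0,0,-0.085]
    - [0,0,0.06,0,0,0]
    - [0,0,0.04,0,0,0]

```text
time_s: 2.52
tcp_pos: [0.5398, -0.3402, 0.1671]
eef_rot: [180.0, -0.1, 156.5]
contact_force: [0.6, -0.1, -0.5]
gripper_width: 0.0439
gripper_force: 0.0
```

```bash
python3 - <<'E'
from plant import r
from h import *
go(r,[.54,-.3405,.133],65.5)
c=r.camera_info("wrist"); i=r.capture("wrist")[150:330,220:440]; cv2.imwrite("pics/w1.png",cv2.resize(i[:,:,::-1],None,fx=3,fy=3))
E
```

```text
tcp [ 0.5398 -0.3402  0.1671] ydir 66.5 d_mm [  0.2  -0.3 -34.1] shift [-0.001 -0.     0.068] turn(before shift axes) z 0.016 tilt [ 0.0002 -0.0021  0.    ] j [-15.  20.  -9.  -0. -61. -99.] F [ 0.6 -0.1 -0.5] w 0.0439 gf 0.0 t 2.52
```

View pics/w1.png

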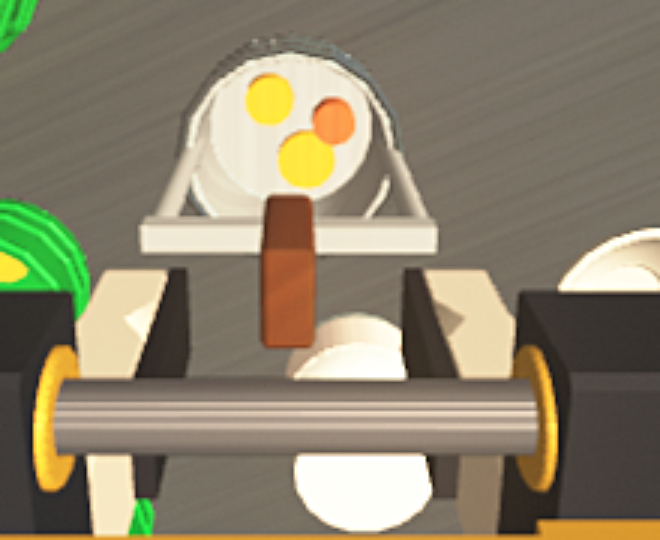

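The tab (crop 288,270) is centred and square between the open fingers, so I'll lower and grip.

carry_out:
  targets:
    - [0,0,0.025,0,0,0.008]
    - [0,0,0.025,0,0,0]
    - [0,0,0.017,0,0,0]
    - [0,0,0,0,0,0]

```text
time_s: 3.08
tcp_pos: [0.5399, -0.3408, 0.1354]
eef_rot: [-180.0, -0.1, 155.8]
contact_force: [1.0, 0.2, 0.1]
gripper_width: 0.0436
gripper_force: 0.0
```

carry_out:
  targets:
    - [0,0,0,0,0,0]
    - [0,0,0,0,0,0]
    - [0,0,0,0,0,0]
    - [0,0,0,0,0,0]
    - [0,0,0,0,0,0]
  hand: 0
  squeeze: 30

```text
time_s: 3.7
tcp_pos: [0.5402, -0.3409, 0.1361]
eef_rot: [180.0, 0.0, 155.8]
contact_force: [-0.3, -0.2, 1.3]
gripper_width: 0.0122
gripper_force: 30.0
```

carry_out:
  targets:
    - [0,0,-0.02,0,0,0]
    - [0,0,-0.03,0,0,0]
    - [0,0,-0.04,0,0,0]
    - [0,0,-0.04,0,0,0]
    - [0,0,-0.04,0,0,0]

```text
time_s: 4.32
tcp_pos: [0.5403, -0.341, 0.223]
eef_rot: [180.0, 0.1, 155.8]
contact_force: [0.5, -0.4, -1.8]
gripper_width: 0.0117
gripper_force: 30.0
```

```bash
python3 - <<'E'
from plant import r
from h import *
go(r,[.494,-.207,.26],126.8)
E
```

```text
tcp [ 0.5403 -0.341   0.223 ] ydir 65.8 d_mm [-46.3 134.   37. ] shift [ 0.194  0.206 -0.074] turn(before shift axes) z -1.017 tilt [0.0001 0.001  0.    ] j [-15.  18.  -5.   0. -67. -99.] F [ 0.5 -0.4 -1.8] w 0.0117 gf 30.0 t 4.33
```

carry_out:
  targets:
    - [0.025,0.025,-0.025,0,0,0]
    - [0.045,0.05,-0.02,0,0,0]
    - [0.05,0.055,-0.015,0,0,0]
    - [0.045,0.05,-0.014,0,0,0]
    - [0.03,0.025,0,0,0,0]

```text
time_s: 4.95
tcp_pos: [0.4928, -0.2058, 0.2593]
eef_rot: [179.9, 0.1, 155.9]
contact_force: [1.2, 0.4, -1.9]
gripper_width: 0.012
gripper_force: 30.0
```

carry_out:
  targets:
    - [0,0,0,0,0,-0.07]
    - [0,0,0,0,0,-0.12]
    - [0,0,0,0,0,-0.15]
    - [0,0,0,0,0,-0.15]
    - [0,0,0,0,0,-0.15]

```text
time_s: 5.58
tcp_pos: [0.4928, -0.2072, 0.258]
eef_rot: [180.0, -0.0, -165.5]
contact_force: [-0.2, -0.5, -0.2]
gripper_width: 0.0116
gripper_force: 30.0
```

carry_out:
  targets:
    - [0,0,0,0,0,-0.15]
    - [0,0,0,0,0,-0.127]
    - [0,0,0,0,0,-0.07]
    - [0,0,0,0,0,-0.03]
    - [0,0,0,0,0,0]

```text
time_s: 6.2
tcp_pos: [0.4931, -0.2074, 0.258]
eef_rot: [180.0, -0.0, -143.2]
contact_force: [-0.1, -0.6, -0.8]
gripper_width: 0.0118
gripper_force: 30.0
```

```bash
python3 - <<'E'
from plant import r
from h import *
go(r,[.494,-.207,.26],126.8)
c=r.camera_info("wrist"); i=r.capture("wrist"); cv2.imwrite("pics/w2.png",i[:,:,::-1])
u=np.array([np.cos(np.radians(-143.2)),np.sin(np.radians(-143.2))]);P=np.array([.702,-.0512])
for a,z in((.16,.213),(.2,.213),(.09,.25)): print(a,proj(c,[*(P+a*u),z]).round(0))
i=r.capture("top"); cv2.imwrite("pics/t2.png",cv2.resize(i[110:270,270:480,::-1],None,fx=3.7,fy=3.7,interpolation=cv2.INTER_CUBIC))
E
```

```text
tcp [ 0.4931 -0.2074  0.258 ] ydir 126.8 d_mm [0.9 0.4 2. ] shift [-0.002 -0.    -0.004] turn(before shift axes) z -0.001 tilt [ 0.0001 -0.0001  0.    ] j [ -2.   6. -15.  -0. -69. -51.] F [-0.1 -0.6 -0.8] w 0.0118 gf 30.0 t 6.2
0.16 [317. 339.]
0.2 [317. 299.]
0.09 [317. 445.]
```

View pics/w2.png

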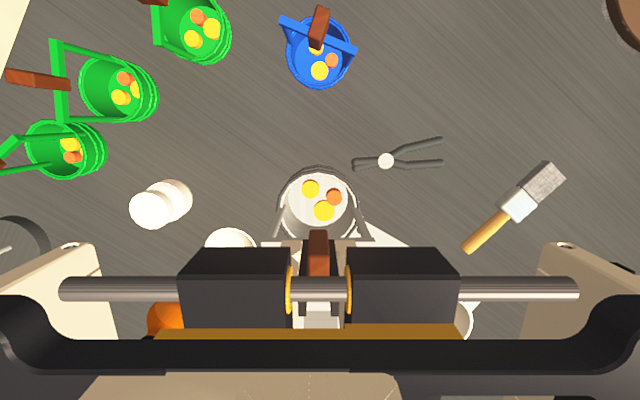

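The wrist view shows the basket level, its bar at (275–372,241) across the arm, and the hook straight behind at about (320,310). Next I'll move in along the arm.

carry_out:
  targets:
    - [-0.02,0,0,0,0,0]
    - [-0.04,0,0,0,0,0]
    - [-0.04,0,0,0,0,0]
    - [-0.035,0,0,0,0,0]
    - [-0.021,0,0,0,0,0]

```text
time_s: 6.92
tcp_pos: [0.5569, -0.1597, 0.2577]
eef_rot: [180.0, -0.0, -143.1]
contact_force: [-0.6, -0.6, -1.4]
gripper_width: 0.012
gripper_force: 30.0
```

```bash
python3 - <<'E'
from plant import r
from h import *
go(r,[.558,-.159,.221],126.8)
a=r.capture("side")[120:240,290:430,::-1]; b=r.capture("top")[130:250,290:430,::-1]
cv2.imwrite("pics/st3.png",cv2.resize(np.vstack([a,b]),None,fx=2.5,fy=2.5,interpolation=cv2.INTER_CUBIC))
E
```

```text
tcp [ 0.5569 -0.1597  0.2577] ydir 126.9 d_mm [  1.1   0.7 -36.7] shift [-0.003 -0.     0.073] turn(before shift axes) z 0.001 tilt [ 0.0003 -0.0005  0.    ] j [  3.  11. -10.  -0. -70. -56.] F [-0.6 -0.6 -1.4] w 0.012 gf 30.0 t 6.92
```

View pics/st3.png

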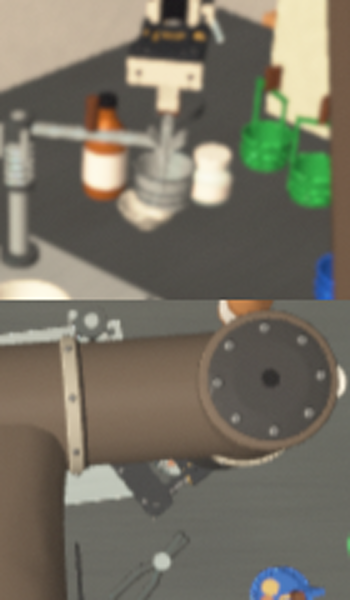

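The side view shows the hook arm's end at about (160,140), inside the bail window and under the bar. Now I'll lower.

carry_out:
  targets:
    - [-0.002,0,0.02,0,0,0]
    - [0,0,0.02,0,0,0]
    - [0,0,0.016,0,0,0]
    - [0,0,0.008,0,0,0]
    - [0,0,0,0,0,0]

```text
time_s: 7.65
tcp_pos: [0.5565, -0.1602, 0.2259]
eef_rot: [180.0, -0.0, -143.2]
contact_force: [1.0, -0.7, -1.6]
gripper_width: 0.0118
gripper_force: 30.0
```

carry_out:
  targets:
    - [0,0,0.004,0,0,0]
    - [0,0,0.004,0,0,0]
    - [0,0,0,0,0,0]

```text
time_s: 8.02
tcp_pos: [0.5575, -0.1602, 0.2238]
eef_rot: [-179.9, 0.1, -143.2]
contact_force: [-0.3, 1.1, 6.6]
gripper_width: 0.012
gripper_force: 30.0
```

carry_out:
  targets:
    - [0,0,0,0,0,0]
    - [0,0,0,0,0,0]
    - [0,0,0,0,0,0]
    - [0,0,0,0,0,0]
  hand: 0.4

```text
time_s: 8.52
tcp_pos: [0.5565, -0.1602, 0.2219]
eef_rot: [180.0, -0.0, -143.2]
contact_force: [0.1, 0.9, 0.6]
gripper_width: 0.0348
gripper_force: 0.0
```

carry_out:
  targets:
    - [0,0,-0.02,0,0,0]
    - [0,0,-0.04,0,0,0]
    - [0,0,-0.04,0,0,0]
    - [0,0,-0.03,0,0,0]
    - [0,0,0,0,0,0]

```text
time_s: 9.15
tcp_pos: [0.5572, -0.1602, 0.2885]
eef_rot: [-179.9, 0.1, -143.2]
contact_force: [-0.5, 0.1, 0.0]
gripper_width: 0.0351
gripper_force: 0.0
```

```bash
python3 - <<'E'
from plant import r
from h import *
go(r,[.63,-.1051,.224],126.8)
c=r.camera_info("wrist"); w=r.capture("wrist")[160:400,200:440,::-1]; a=r.capture("side")[130:220,290:410,::-1]
P=np.array([.702,-.0512]);u=np.array([-.8007,-.599])
print("tab",proj(c,[*(P+.18*u),.239])-[200,160],"peg",proj(c,[*(P+.09*u),.25])-[200,160])
cv2.imwrite("pics/st4.png",np.hstack([cv2.resize(w,(400,400)),cv2.resize(a,(400,300),interpolation=cv2.INTER_CUBIC).copy() if 0 else cv2.copyMakeBorder(cv2.resize(a,(400,300),interpolation=cv2.INTER_CUBIC),0,100,0,0,0)]))
E
```

```text
tcp [ 0.5572 -0.1602  0.2885] ydir 126.8 d_mm [ 72.8  55.1 -64.5] shift [-0.182  0.001  0.129] turn(before shift axes) z 0.0 tilt [-0.0015  0.0019  0.    ] j [  3.  10.  -7.   0. -73. -56.] F [-0.5  0.1  0. ] w 0.0351 gf 0.0 t 9.15
tab [117.94665572  68.97887905] peg [117.93942993 175.63263001]
```

View pics/st4.png

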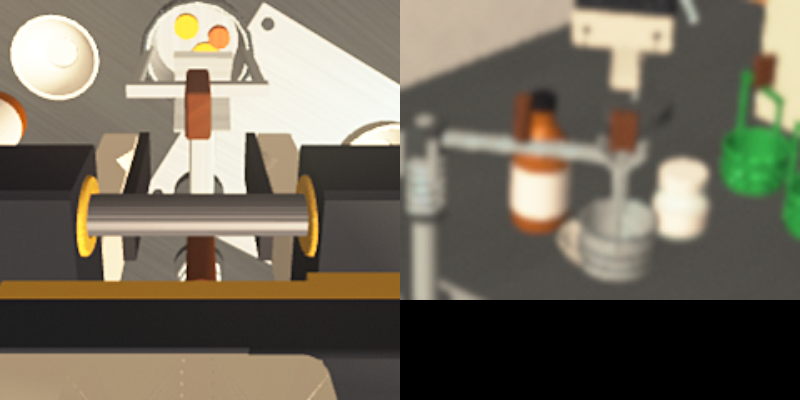

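The basket hangs upright in the V: in the wrist crop the tab is at (198,105) and the bar lies across the hook. The peg shows at (202,255), where predicted. I'll move over the peg, lower and grip.

carry_out:
  targets:
    - [-0.04,0,0,0,0,0]
    - [-0.06,0,0,0,0,0]
    - [-0.05,0.001,0,0,0,0]
    - [-0.032,0,0,0,0,0]
    - [0,0,0,0,0,0]

```text
time_s: 9.88
tcp_pos: [0.6299, -0.1043, 0.2861]
eef_rot: [180.0, -0.1, -143.1]
contact_force: [-0.9, 0.2, -0.2]
gripper_width: 0.0348
gripper_force: 0.0
```

```bash
python3 - <<'E'
from plant import r
from h import *
go(r,[.63,-.1051,.224],126.8)
c=r.camera_info("wrist"); w=r.capture("wrist"); h=cv2.cvtColor(w,cv2.COLOR_RGB2HSV)
m=((h[...,0]<15)&(h[...,1]>110)&(h[...,2]<200)); m[:,:290]=0; m[:,350:]=0
for a in range(180,345,4):
    q=np.nonzero(m[a])[0]
    if len(q)>3: print(a,q.min(),q.max(),end="; ")
print(proj(c,[.63,-.1051,.25]),proj(c,[.5575,-.160,.239]))
cv2.imwrite("pics/w5.png",w[:,:,::-1])
E
```

```text
tcp [ 0.6299 -0.1043  0.2861] ydir 126.9 d_mm [  0.1  -0.8 -62.1] shift [ 0.001 -0.002  0.124] turn(before shift axes) z 0.001 tilt [ 0.0007 -0.0012  0.    ] j [  8.  16.   0.  -0. -75. -61.] F [-0.9  0.2 -0.2] w 0.0348 gf 0.0 t 9.88
208 314 324; 212 311 326; 216 310 327; 220 310 328; 224 310 328; 228 309 329; 232 309 329; 236 310 328; 240 313 324; [316.1025609  234.17439113] [315.24331428  99.79633898]
```

carry_out:
  targets:
    - [0.005,0.003,0.02,0,0,0]
    - [0,0,0.04,0,0,0]
    - [0,0,0.04,0,0,0]
    - [0,0,0.022,0,0,0]
    - [0,0,0,0,0,0]

```text
time_s: 10.55
tcp_pos: [0.6255, -0.1059, 0.2253]
eef_rot: [180.0, -0.1, -143.2]
contact_force: [0.1, 0.3, -0.5]
gripper_width: 0.035
gripper_force: 0.0
```

carry_out:
  targets:
    - [0,0,0,0,0,0]
    - [0,0,0,0,0,0]
    - [0,0,0,0,0,0]
    - [0,0,0,0,0,0]
  hand: 0
  squeeze: 30

```text
time_s: 11.05
tcp_pos: [0.6267, -0.1058, 0.2268]
eef_rot: [-179.9, 0.0, -143.2]
contact_force: [0.9, -2.0, 2.4]
gripper_width: 0.0151
gripper_force: 30.0
```

carry_out:
  targets:
    - [0,0.004,0,0,0,0.02]
    - [0,0.0065,0,0,0,0.035]
    - [-0.0002,0.0094,0,0,0,0.05]
    - [-0.0002,0.0094,0,0,0,0.05]
    - [-0.0002,0.0094,0,0,0,0.05]

```text
time_s: 11.68
tcp_pos: [0.6169, -0.0889, 0.2268]
eef_rot: [-179.9, 0.1, -155.6]
contact_force: [2.9, -2.0, 2.6]
gripper_width: 0.0152
gripper_force: 30.0
```

```bash
cat > sw.py <<'E'
from plant import r
from h import *
s=r.get_state(); d=s["tcp_pos"][:2]-[.702,-.0512]; R=Ro.from_euler("xyz",s["eef_rot"],degrees=True).as_matrix()
print("rad",np.linalg.norm(d).round(4),"ang",(np.degrees(np.arctan2(d[1],d[0]))%360).round(1),"toolyaw",(s["eef_rot"][2]%360).round(1),"F tool",(R.T@s["contact_force"]).round(1),"M",s["moment"].round(2),"w",s["gripper_width"],s["gripper_force"],s["tcp_pos"].round(4))
E
python3 sw.py
```

```text
rad 0.0931 ang 203.9 toolyaw 204.4 F tool [-1.8 -3.  -2.6] M [-0.63 -0.89  0.01] w 0.015197269873865007 29.99974876642227 [ 0.6169 -0.0889  0.2268]
```

carry_out:
  targets:
    - [-0.0003,0.0096,0,0,0,0.05]
    - [-0.0003,0.0096,0,0,0,0.05]
    - [-0.0003,0.0096,0,0,0,0.05]
    - [-0.0003,0.0096,0,0,0,0.05]
    - [-0.0003,0.0096,0,0,0,0.05]

```text
time_s: 12.3
tcp_pos: [0.6101, -0.066, 0.2268]
eef_rot: [-180.0, 0.1, -170.6]
contact_force: [3.1, -2.5, 2.4]
gripper_width: 0.0156
gripper_force: 30.0
```

carry_out:
  targets:
    - [-0.0003,0.0096,0,0,0,0.05]
    - [-0.0003,0.0096,0,0,0,0.05]
    - [-0.0003,0.0096,0,0,0,0.05]
    - [-0.0003,0.0096,0,0,0,0.05]
    - [-0.0003,0.0096,0,0,0,0.05]

```text
time_s: 12.92
tcp_pos: [0.6094, -0.0423, 0.2268]
eef_rot: [-180.0, 0.1, 174.4]
contact_force: [3.2, -4.1, 1.6]
gripper_width: 0.0152
gripper_force: 30.0
```

```bash
python3 sw.py
```

```text
rad 0.0931 ang 174.5 toolyaw 174.4 F tool [-3.6 -3.7 -1.6] M [-1.36 -1.11  0.11] w 0.015175106075828781 29.999452829360962 [ 0.6094 -0.0423  0.2268]
```

carry_out:
  targets:
    - [-0.0004,0.0096,0,0,0,0.05]
    - [-0.0004,0.0096,0,0,0,0.05]
    - [-0.0004,0.0096,0,0,0,0.05]
    - [-0.0004,0.0096,0,0,0,0.05]
    - [-0.0004,0.0096,0,0,0,0.05]

```text
time_s: 13.55
tcp_pos: [0.6147, -0.0193, 0.2267]
eef_rot: [-180.0, 0.1, 159.4]
contact_force: [1.7, -5.0, 4.3]
gripper_width: 0.0154
gripper_force: 30.0
```

carry_out:
  targets:
    - [-0.0003,0.0096,0,0,0,0.05]
    - [-0.0002,0.0077,0,0,0,0.04]
    - [-0.0002,0.0064,0,0,0,0.033]
    - [-0.0001,0.0048,0,0,0,0.025]
    - [-0.0001,0.0048,0,0,0,0.025]

```text
time_s: 14.18
tcp_pos: [0.6217, -0.0044, 0.2267]
eef_rot: [-180.0, 0.0, 149.0]
contact_force: [-0.3, -4.2, 5.0]
gripper_width: 0.0151
gripper_force: 30.0
```

```bash
python3 sw.py
```

```text
rad 0.0929 ang 149.7 toolyaw 149.0 F tool [-1.9 -3.8 -5. ] M [-1.68  0.03  0.13] w 0.015076063353178884 30.000867247581482 [ 0.6217 -0.0044  0.2267]
```

carry_out:
  targets:
    - [0,0.0048,0,0,0,0.025]
    - [0,0.0048,0,0,0,0.025]
    - [0,0.0032,0,0,0,0.0167]
    - [0,0.0032,0,0,0,0.0167]
    - [0,0,0,0,0,0]

```text
time_s: 14.8
tcp_pos: [0.6261, 0.0023, 0.2267]
eef_rot: [-180.0, 0.0, 144.1]
contact_force: [0.0, -4.2, 6.0]
gripper_width: 0.0149
gripper_force: 30.0
```

```bash
python3 sw.py
```

```text
rad 0.0929 ang 144.8 toolyaw 144.1 F tool [-2.5 -3.4 -6. ] M [-1.75 -0.02  0.19] w 0.01485962599728209 30.00135362148285 [0.6261 0.0023 0.2267]
```

carry_out:
  targets:
    - [0,0.0032,0,0,0,0.0167]
    - [0,0.0032,0,0,0,0.0167]
    - [0,0.0016,0,0,0,0.008]
    - [0,0.0016,0,0,0,0.008]
    - [0,0,0,0,0,0]

```text
time_s: 15.42
tcp_pos: [0.6289, 0.006, 0.2267]
eef_rot: [-180.0, 0.0, 141.1]
contact_force: [-1.0, -4.5, 5.8]
gripper_width: 0.0153
gripper_force: 30.0
```

```bash
python3 sw.py
```

```text
rad 0.0928 ang 141.9 toolyaw 141.1 F tool [-2.1 -4.1 -5.8] M [-1.8   0.04  0.22] w 0.015288124602365151 30.001533329486847 [0.6289 0.006  0.2267]
```

carry_out:
  targets:
    - [0,0.002,0,0,0,0.008]
    - [0,0.002,0,0,0,0.008]
    - [0,0,0,0,0,0]

```text
time_s: 15.8
tcp_pos: [0.6294, 0.0066, 0.2267]
eef_rot: [-179.8, 0.0, 140.1]
contact_force: [-2.0, -9.3, 7.6]
gripper_width: 0.0152
gripper_force: 30.0
```

```bash
python3 sw.py
```

```text
rad 0.0928 ang 141.5 toolyaw 140.1 F tool [-4.4 -8.5 -7.6] M [-2.98  0.92  0.19] w 0.01522642988279931 30.007698833942413 [0.6294 0.0066 0.2267]
```

Tangential force has risen to 8.5 N with little motion, so the arm is at the stop. I'll add a little push, let things settle, then check.

carry_out:
  targets:
    - [0,0.002,0,0,0,0]
    - [0,0,0,0,0,0]
    - [0,0,0,0,0,0]
    - [0,0,0,0,0,0]
    - [0,0,0,0,0,0]

```text
time_s: 16.42
tcp_pos: [0.6294, 0.0067, 0.2267]
eef_rot: [-179.8, 0.0, 140.1]
contact_force: [-4.2, -9.5, 7.8]
gripper_width: 0.0152
gripper_force: 30.0
```

carry_out:
  targets:
    - [0,0,0,0,0,0]
    - [0,0,0,0,0,0]
    - [0,0,0,0,0,0]
    - [0,0,0,0,0,0]
    - [0,0,0,0,0,0]

```text
time_s: 17.05
tcp_pos: [0.6294, 0.0067, 0.2267]
eef_rot: [-179.8, 0.0, 140.1]
contact_force: [-3.9, -9.8, 8.1]
gripper_width: 0.0154
gripper_force: 30.0
```

```bash
python3 sw.py; python3 - <<'E'
from plant import r
import cv2,numpy as np
a=r.capture("side")[110:280,220:420,::-1]; b=r.capture("wrist")[:,:,::-1]
a2=r.capture("side")[110:280,220:420,::-1]; print("motion",np.abs(a.astype(int)-a2).max())
cv2.imwrite("pics/f.png",np.hstack([cv2.resize(a,(440,374),interpolation=cv2.INTER_CUBIC),cv2.resize(b[60:400,150:477],(360,374))]))
E
```

```text
rad 0.0928 ang 141.4 toolyaw 140.1 F tool [ -3.3 -10.1  -8.1] M [-3.74  1.5   0.29] w 0.015393972107162805 30.013734698295593 [0.6294 0.0067 0.2267]
motion 8
```

View pics/f.png

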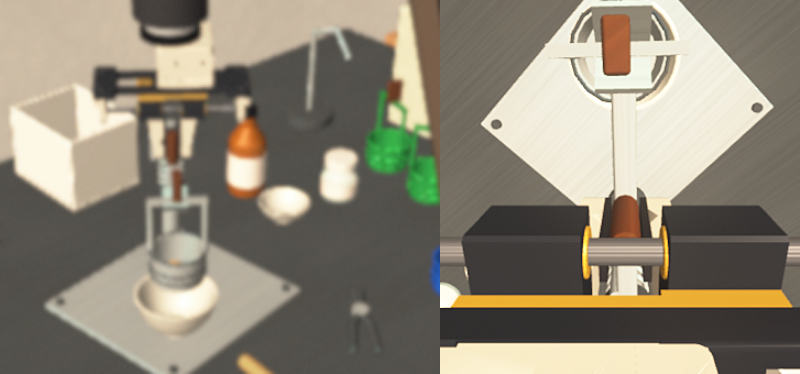

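The final view shows the basket hanging upright at side-crop (178,245), directly over the crock at (176,300). The peg is held at wrist-crop (625,215) and nothing is moving, so I'm handing in.

```bash
python3 -c "
from plant import r
print(r.close_job())"
```

```text
the job is handed in; nothing more can be done
None
```

The steel basket hangs upright in the hook over the white crock, and the job was handed in with the gripper still holding the swing arm's peg against the far stop.

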